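# Open the filter bay of the clay-dust extractor

### The arm

A 6-joint arm with a two-finger parallel gripper is mounted at the origin on the work surface. World frame = base frame: x ahead of the robot, y to its left, z up, the work surface at z = 0. Lengths are in m, angles in rad, forces in N, time in s.
With the tool pointing down it reaches from about 0.225 to 0.875 m from the base axis. Payload 3.4 kg.
Tool frame: the origin (TCP) lies midway between the tips of the shut fingers; the grasp point (between the pads) lies 19 mm behind it (manip.grasp_offset is the distance from the TCP to the grasp point, in m); x points along the fingers, y is the direction in which the jaws open and shut, and the axes are right-handed (so a half turn about x gives the same grasp; the last joint's range is limited). The gripper opens to 85 mm and grips with 20 to 120 N. Pads are 22 mm wide; open, the fingers measure 114 mm over their backs; the gripper's body (76 mm by 85 mm) begins 54 mm behind the grasp point. The pads swing forward as they close: fully open they stand 13 mm farther back than shut.
Start: joints at [-1.248, 0.276, 1.505, -0, 1.361, -0.121], TCP at [0.247, -0.519, 0.231] pointing down, gripper open.
Joint ranges: [-2.89, 2.89], [-0.75, 2.08], [0.22, 2.7], [-1.18, 4.32], [0.11, 2.71], [-2.7, 2.7]. Speed limits (rad/s): [2.57, 2.57, 3.14, 3.14, 3.14, 3.14].

### API

Orientations are given as a unit quaternion [w, x, y, z].
In Python, from rig import manip gives the robot as it stands.
- The arm moves only by the shell command python3 -m creep 'ROWS' [OPENING] [FORCE]. ROWS is a JSON object of lists of equal length, an entry for each row: "delta_pos": the shift along the tool's x, y, z in cm, a list of three; "dr": the turn, a rotation vector about the tool's x, y, z in rad, a list of three. In form: {"delta_pos": [[dx, dy, dz], ...], "dr": [[rx, ry, rz], ...]}. A call has 1 to 10 rows; each row is the pose to reach, as a shift and turn from the pose commanded when the call began, along the tool's axes at that moment; what a row does not reach only later rows make up. A row lasts 1/10 s, in which the tool goes at most 50 mm and 8.59 degrees, less where a joint would pass 70% of its speed; a pose out of reach is approached as far as the arm can. A call with a gripper value outside its range is refused whole. OPENING is the opening, from -1 (shut) to 1 (fully open), set as the call begins (- or left out, the last holds). The fingers move at their own pace and stop on an object; FORCE is the grip in N (left out, the last holds). Time passes only in rows, so rows that repeat a pose let the fingers close. It gives the time, the measured TCP pose, the force and the opening at its end, in the units of the state.
- manip.get_state(): the state, without advancing time (a new reading comes with each control period).
- manip.get_image(name): name is "side" or "top" or "wrist"; returns a dict with "pixels" (400x640x3 uint8, blue, green, red), "depth" (400x640 float32, m along the optical axis (not along the pixel's ray), 0 where there is no reading), "intrinsics" (3x3 intrinsics, pixels), "rvec" (rotation vector, rad) and "tvec" (3), from world to camera coordinates, as OpenCV has them. Camera axes: x right, y down, z forward; pixel columns grow to the right and rows downward; lengths in m; the calibration is good to about 2 mm. The wrist camera is an equidistant fisheye: a pixel r from the principal point sees the ray r / f radians off the axis. A picture is of the moment at which its call begins.
- manip.sign_off(): hands the job in, once; it reports no verdict.
The state is a dict: "clock": time; "qpos": joint angles; "qd": joint speeds; "effort": joint torques, N m; "position": TCP position; "ee_rot": TCP orientation; "contact_force": force on the tool from outside, world axes, zero at the start; "moment": the same for the moment, N m; "width": finger opening in m.
Only numpy, scipy, OpenCV 4.12 (cv2) and the standard library are available. Lean on these libraries where they do the work, as an engineer would, in place of code of your own. Each camera call takes 0.05 s, during which the arm holds its last target. There are 200 camera calls.

### The job

The bench dust extractor is due for a new filter: press its orange snap tab down with a fingertip until the dark filter cover springs loose, then push the cover along the top of the machine, away from the end wall and towards the fan hump, until the filter opening is completely uncovered. The cover only slides and is never lifted: leave it lying flat on top of the machine. Do not touch the filter itself, and leave the pots, jar and tools around the machine where they are.

Things in the scene. Friction and masses are not known exactly. Their poses are not given: they have to be found in the camera images.
- extractor: Bench dust extractor: pale grey box 230 (x) x 344 (y) mm, fixed. Origin: centre of its underside on the table; z up; -x is the front with the grille. Its flat deck is at z = 110 mm. The filter bay, covered at first, is at the +y end, behind it an end wall (y 160 to 172 mm, top z = 119 mm). The fan hump at the -y end has its top at z = 140 mm, a dial on it at 152 mm.
- bay (a point): Centre of the filter opening at deck height, (0, 101.5, 110) mm in the extractor's frame; the opening measures 100 mm along x and 93 mm along y (y = 55 to 148 mm). Kerbs at x = +-66.5 to +-75 mm, top z = 118.5 mm, guide the cover's sides all the way to the hump. Along the bay (y over 60 mm) lips on the kerbs, top z = 121.5 mm, overlap the cover's edges by 6 mm, so there it can only slide along y.
- stop (a point): Foot of the fan hump's face, the end stop for the cover, (0, -85, 110) mm in the extractor's frame. Between bay and stop lies the blue-grey parking deck.
- cover: Loose dark slate filter cover, 130 (x) x 120 (y) x 7 mm, about 0.14 kg. Origin: centre of its underside; axes as the extractor's. Seated at (0, 98, 110) mm in the extractor's frame, caught by the tab. Pressing the tab lets a sprung bar kick it about 9 mm towards -y; it then stays released. It must slide 100 to 123 mm from its seat towards -y (at 123 mm it meets the stop). Pushing takes 2 to 7 N.
- cover_rib (a point): Middle of the +y face (the face to push on) of the raised lighter grey rib on top of the cover, at (0, 17, 14) mm in the cover's frame. The rib is 80 mm long along x, 10 mm thick along y, and stands 14 mm above the cover's top face (rib top 21 mm above the deck). Behind it (+y) the cover is flat for 43 mm.
- cover_rear_near (a point): Rear near corner of the cover's underside, (-65, 60, 0) mm in the cover's frame (rear = +y, the end away from the hump).
- cover_rear_far (a point): Rear far corner of the cover's underside, (65, 60, 0) mm in the cover's frame.
- tab (a joint): How far the orange snap tab is pressed down, m: 0 = up, 0.008 = fully in. It lets go of the cover at about 0.005; press to 0.006 or more. The spring takes 1.5 N at first, 4 N fully in, with friction up to about 6 N. When let go it stays down under the released cover, and snaps up to 0 by itself once the cover has been pushed some 30 mm.
- tab_top (a point): Centre of the top face of the tab's press pad (28 mm along x, 36 mm along y); moves with the tab. At (-92, 125, 130) mm in the extractor's frame when up; pressed straight down. Fully in it still stands 12 mm above the deck, higher than all within 60 mm of it but the cover's rib.
- filter: White pleated filter with a blue frame in the opening under the cover, its top about 15 mm below the deck. Not to be touched. Its origin coincides with the extractor's.
- glaze_jar: Bystander: closed coral-red glaze jar with a white lid, 68 mm wide, 88 mm high. Origin: centre of its underside.
- mug: Bystander: bisque (pale terracotta) mug, 76 mm wide, 85 mm high. Origin: centre of its underside.
- bowl: Bystander: grey clay bowl, 104 mm wide, 50 mm high. Origin: centre of its underside.
- cup_a: Bystander: grey clay cup, 60 mm wide, 70 mm high. Origin: centre of its underside.
- cup_b: Bystander: white cup, 60 mm wide, 70 mm high. Origin: centre of its underside.
- wood_tool: Bystander: wooden modelling tool, 134 x 18 x 7 mm, lying on top of the fan hump. Origin: centre of its underside.
- brush: Bystander: brush 170 mm long lying on the table in front of the machine. Origin: its underside, about the middle.
Things that resemble listed ones, but are neither listed nor needed, are in the scene too. What is meant by the cover is not turquoise, and is the smaller of those in its own colour.

How it is judged:
On the way, in this order (a step that is already met when the one before it is completed fails the run):
1. a finger presses the tab in and the cover springs loose (value of joint tab above 0.004 m and contact force between the fingers and tab above 0.5 N and y of cover in the frame of extractor below 0.094 m), for 0.05 s.
2. the cover has been pushed clear of the filter opening (y of each of cover_rear_near, cover_rear_far in the frame of extractor below 0.058 m), for 0.1 s.
At the end, for the whole second after the job is handed in: The cover's rear edge has passed the opening's edge (both rear corners at y below 58 mm in the extractor's frame, so at most 3 mm still overhang), it lies flat on the deck (underside within 4 mm of deck height, tilt under 0.04 rad) and at rest, and the tab has snapped back up (within 2 mm) (all of step 2 and z of cover in the frame of extractor between 0.106 and 0.114 m and angle between cover's own z axis and vertical below 0.04 rad and linear speed of cover below 0.01 m/s and value of joint tab below 0.002 m); the robot touches nothing.
It fails at once if the cover is lifted or tipped, or falls off the machine (z of cover in the frame of extractor above 0.12 m or z of cover in the frame of extractor below 0.1 m or angle between cover's own z axis and vertical above 0.12 rad).
It fails at once if the robot touches the filter (contact force between any of the fingers, the arm and filter above 1 N).
It fails at once if a bystander is moved more than 25 mm or tipped (distance of any of glaze_jar, mug, bowl, cup_a, cup_b, wood_tool, brush from where it was at the start of the episode above 0.025 m or angle between any of glaze_jar, mug, bowl, cup_a, cup_b's own z axis and vertical above 0.3 rad).
It also fails if it takes over 38 s, if anything falls off the work surface, if the arm or the gripper's body presses on something with over 40 N, if the wrist force passes 120 N, or if a joint passes its speed limit or range.

## Working session

There is one attempt and no reset: what is moved stays moved. The work goes in short steps, Python scripts to look and compute and a shell command to move; the robot and the scene stay as the last step left them, time stands still between calls to the robot, and variables do not carry over. Pictures are saved under pics/ and viewed, about 8 in all and at most 12, crops included, and the job is handed in when it is done.

```bash
mkdir -p pics; ls
cat > h.py <<'E'
import numpy as np, cv2
from rig import manip
def grab(n,save=None):
    d=manip.get_image(n)
    if save: cv2.imwrite('pics/'+save,d['pixels'])
    return d
def cam(d):
    R=cv2.Rodrigues(np.array(d['rvec'],float))[0]; t=np.array(d['tvec'],float).ravel()
    return np.array(d['intrinsics']),R,t
def ray(d,uv,z):
    K,R,t=cam(d); uv=np.atleast_2d(np.array(uv,float))
    r=(np.c_[uv,np.ones(len(uv))]@np.linalg.inv(K).T)@R; c=-R.T@t
    return c+r*((z-c[2])/r[:,2])[:,None]
def cloud(d):
    K,R,t=cam(d); Z=d['depth']; v,u=np.indices(Z.shape)
    P=np.stack([(u-K[0,2])/K[0,0]*Z,(v-K[1,2])/K[1,1]*Z,Z],-1)
    return (P-t)@R
E
python3 - <<'E'
from h import *
a=grab('top','top0.png');b=grab('side','side0.png')
s=manip.get_state();print(s)
for d in(a,b):
    K,R,t=cam(d);print(K,-R.T@t,R)
np.savez('t0.npz',**a);np.savez('s0.npz',**b)
E
```

```text
pics
{'clock': 0.1, 'qpos': array([-1.24795787e+00,  2.76527851e-01,  1.50598867e+00, -8.99563782e-06,
        1.36067516e+00, -1.21008497e-01]), 'qd': array([-0.0013966 , -0.00184314, -0.0024959 ,  0.00094431,  0.00271207,
        0.00023176]), 'effort': array([ 8.41216370e-04, -4.17703593e+01, -2.46405745e+01, -3.01735445e-04,
        5.84172114e-03,  2.83515355e-06]), 'position': array([ 0.24675774, -0.5188593 ,  0.23053554]), 'ee_rot': array([-0.15507713, -0.6897052 , -0.15620143,  0.68982529]), 'contact_force': array([-0.49440576, -1.32266872,  0.13726399]), 'moment': array([-0.01099103, -0.00493846,  0.01427484]), 'width': 0.08556499082535877}
[[417.66001633   0.         316.66186033]
 [  0.         417.66001633 193.91157394]
 [  0.           0.           1.        ]] [0.39108922 0.02750108 1.0908964 ] [[ 0.00488506 -0.99991847 -0.01179785]
 [-0.99438196 -0.00360981 -0.10578978]
 [ 0.10573857  0.01224835 -0.99431853]]
[[425.55511031   0.         318.35209174]
 [  0.         425.55511031 203.48242911]
 [  0.           0.           1.        ]] [0.09014372 0.8672675  0.9996207 ] [[-0.89443378 -0.44690519 -0.0162471 ]
 [-0.29605409  0.61896852 -0.72748193]
 [ 0.33517189 -0.64587439 -0.68593446]]
```

View pics/top0.png

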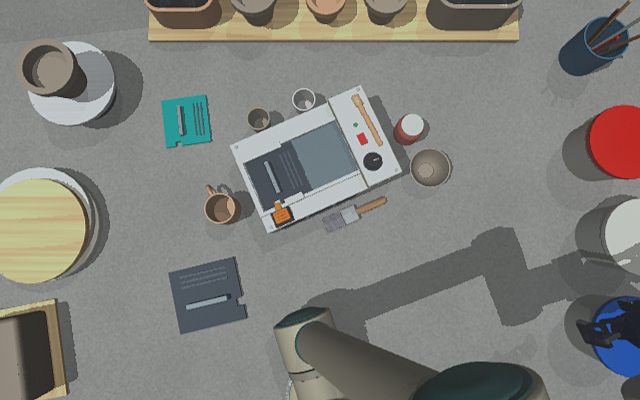

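View pics/side0.png

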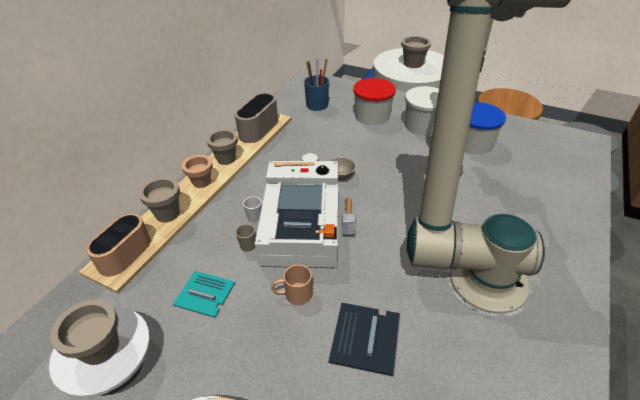

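```bash
cat > fit.py <<'E'
from h import *
d=dict(np.load('t0.npz')); P=cloud(d)
u0,u1,v0,v1=215,420,75,245
m=np.zeros(P.shape[:2],bool);m[v0:v1,u0:u1]=1
m&=(P[...,2]>.1)&(P[...,2]<.16)
mm=cv2.morphologyEx(m.astype(np.uint8),cv2.MORPH_OPEN,np.ones((3,3)))
n,l,st,_=cv2.connectedComponentsWithStats(mm); k=1+st[1:,4].argmax(); m=l==k
q=P[m][:,:2].astype(np.float32)
r=cv2.minAreaRect(q*1000);print(r)
hsv=cv2.cvtColor(d['pixels'],cv2.COLOR_BGR2HSV)
o=(hsv[...,0]>5)&(hsv[...,0]<20)&(hsv[...,1]>150)&(hsv[...,2]>120); o[:195]=0;o[235:]=0;o[:,:260]=0;o[:,305:]=0
uv=np.argwhere(o)[:,::-1];print('orange',len(uv),uv.mean(0),'z',np.median(P[o][:,2]))
print('tab pts',ray(d,uv.mean(0),.13), np.median(P[o],0))
print('deck z',np.median(P[150:165,315:335,2]))
# hump face / centre line direction via hump: z>.13
h=m&(P[...,2]>.132)&(P[...,2]<.146);rh=cv2.minAreaRect((P[h][:,:2]*1000).astype(np.float32));print('hump',rh)
cv2.imwrite('pics/crop0.png',cv2.resize(d['pixels'][v0:v1,u0:u1],None,fx=3.5,fy=3.5,interpolation=cv2.INTER_CUBIC))
E
python3 fit.py
```

```text
((579.9223022460938, 46.06475830078125), (231.9080810546875, 344.2533264160156), 24.549951553344727)
orange 217 [280.51152074 214.15207373] z 0.12973359014964786
tab pts [[0.44606836 0.12241505 0.13      ]] [0.44428968 0.12364763 0.12973359]
deck z 0.1101969422004716
hump ((587.3644409179688, 30.511260986328125), (230.5646209716797, 310.0404052734375), 24.45661163330078)
```

View pics/crop0.png

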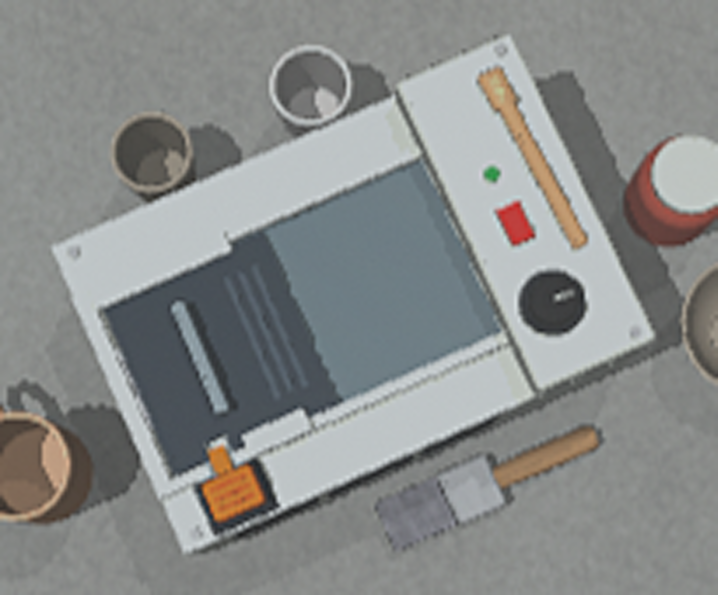

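```bash
cat >> h.py <<'E'
from scipy.spatial.transform import Rotation as Ro
C=np.array([.580,.0461,0]); TH=np.deg2rad(24.5)
EX=np.array([np.cos(TH),np.sin(TH),0]); EY=np.array([-np.sin(TH),np.cos(TH),0])
def W(x,y,z): return C+EX*x/1000+EY*y/1000+np.array([0,0,z/1000])
def pose(): 
    s=manip.get_state(); return s, np.array(s['position']), Ro.from_quat(np.array(s['ee_rot']),scalar_first=True)
def rel(p,R1=None):
    s,p0,R=pose(); d=R.inv().apply(p-p0)*100
    return np.round(d,2), None if R1 is None else np.round((R.inv()*R1).as_rotvec(),3)
def down(yv): 
    x=np.array([0,0,-1.]); return Ro.from_matrix(np.c_[x,yv,np.cross(x,yv)])
def show():
    s,p,R=pose(); e=p-C
    print('t',round(s['clock'],2),'ext mm',np.round([e@EX*1000,e@EY*1000,p[2]*1000],1),'F',np.round(s['contact_force'],1),'w',round(s['width'],4),'R',np.round(R.as_matrix(),3).tolist(),'q',np.round(s['qpos'],2))
E
python3 - <<'E'
from h import *
show()
for n,y in(('ey',EY),('-ey',-EY),('ex',EX),('-ex',-EX)): print(n,*rel(W(-92,125,170),down(y)))
E
```

```text
t 0.1 ext mm [-537.5 -375.9  230.5] F [-0.5 -1.3  0.1] w 0.0856 R [[-0.001, 0.429, -0.903], [0.002, -0.903, -0.429], [-1.0, -0.002, -0.0]] q [-1.25  0.28  1.51 -0.    1.36 -0.12]
ey [  6.14 -49.35 -45.36] [-3.125e+00 -2.000e-03 -0.000e+00]
-ey [  6.14 -49.35 -45.36] [ 0.016 -0.     0.002]
ex [  6.14 -49.35 -45.36] [-1.555e+00 -1.000e-03  1.000e-03]
-ex [  6.14 -49.35 -45.36] [1.587e+00 1.000e-03 1.000e-03]
```

```bash
python3 -m creep '{"delta_pos":[[0,-1.5,-1.4],[0,-4.5,-4.1],[0,-8,-7.4],[0,-11.5,-10.6],[0,-15,-13.8],[0,-18.5,-17],[0,-22,-20.2],[0,-25.5,-23.4],[0,-29,-26.7],[0,-32.5,-29.9]],"dr":[[0,0,0],[0,0,0],[0,0,0],[0,0,0],[0,0,0],[0,0,0],[0,0,0],[0,0,0],[0.01,0,0],[0.016,0,0]]}' -1 40
python3 -c "
from h import *
show();print(rel(W(-92,125,170),down(-EY)))"
```

```text
clock: 1.1
position: [0.3774, -0.0955, 0.2312]
ee_rot: [0.15, 0.691, 0.15, -0.691]
contact_force: [1.9, -0.2, -0.6]
width: 0.0002
t 1.1 ext mm [-243.1  -44.8  231.2] F [ 1.9 -0.2 -0.6] w 0.0002 R [[0.0, 0.414, -0.91], [-0.0, -0.91, -0.414], [-1.0, 0.0, -0.0]] q [-0.43 -0.01  1.85  0.    1.3   0.72]
(array([  6.12, -17.  , -15.1 ]), array([-0.001, -0.   , -0.   ]))
```

```bash
python3 -m creep '{"delta_pos":[[0,-3.5,-3.2],[0,-7,-6.4],[0,-10.5,-9.6],[0,-14,-12.8],[1.5,-16,-14.6],[3.5,-16.9,-15.4],[5,-16.9,-15.4],[6.1,-16.9,-15.4],[6.1,-16.9,-15.4],[6.1,-16.9,-15.4]],"dr":[[0,0,0],[0,0,0],[0,0,0],[0,0,0],[0,0,0],[0,0,0],[0,0,0],[0,0,0],[0,0,0],[0,0,0]]}'
python3 - <<'E'
from h import *
show();print(rel(W(-92,125,130),down(-EY)))
d=grab('side');c=d['pixels'][170:290,240:400];
w=grab('wrist')['pixels']
cv2.imwrite('pics/a1.png',np.hstack([cv2.resize(c,(400,300),interpolation=cv2.INTER_CUBIC),cv2.resize(w,(400,250))[:].copy() if 0 else cv2.resize(w,(400,300))]))
E
```

```text
clock: 2.1
position: [0.4475, 0.1199, 0.1705]
ee_rot: [0.15, 0.691, 0.15, -0.691]
contact_force: [0.9, 0.8, -0.1]
width: -0.0004
t 2.1 ext mm [-90.  122.1 170.5] F [ 0.9  0.8 -0.1] w -0.0004 R [[0.0, 0.414, -0.91], [-0.0, -0.91, -0.414], [-1.0, 0.0, -0.0]] q [ 0.11  0.15  1.83 -0.    1.16  1.26]
(array([ 4.05, -0.29,  0.21]), array([-0., -0., -0.]))
```

View pics/a1.png

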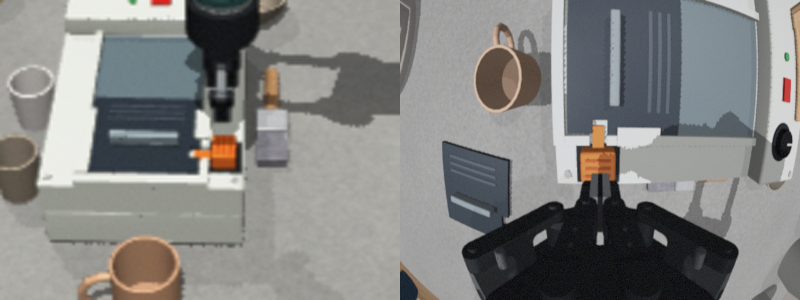

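The left view shows the fingertip at (223,118) over the orange tab (225,152). In the wrist view the tab at (598,165) lines up with the fingers. The candidates for the cover were the slate plate seated on the machine (275,177), the larger loose slate plate (207,295) and the turquoise plate (187,121). I'm taking the seated one, and the close crop confirmed it. Next I press the tab.

```bash
python3 -m creep '{"delta_pos":[[1.2,-0.3,0.2],[2.4,-0.3,0.2],[3.4,-0.3,0.2],[3.8,-0.3,0.2],[4.0,-0.3,0.2],[4.2,-0.3,0.2],[4.4,-0.3,0.2],[4.6,-0.3,0.2],[4.75,-0.3,0.2],[4.75,-0.3,0.2]],"dr":[[0,0,0],[0,0,0],[0,0,0],[0,0,0],[0,0,0],[0,0,0],[0,0,0],[0,0,0],[0,0,0],[0,0,0]]}'
python3 - <<'E'
from h import *
show()
d=grab('side');c=d['pixels'][170:290,240:400];
w=grab('wrist')['pixels']
cv2.imwrite('pics/a2.png',np.hstack([cv2.resize(c,(400,300),interpolation=cv2.INTER_CUBIC),cv2.resize(w,(400,300))]))
E
```

```text
clock: 3.2
position: [0.4445, 0.1221, 0.1229]
ee_rot: [0.15, 0.691, 0.15, -0.691]
contact_force: [-1.0, -0.5, 4.6]
width: -0.0001
t 3.2 ext mm [-91.8 125.3 122.9] F [-1.  -0.5  4.6] w -0.0001 R [[0.001, 0.415, -0.91], [-0.0, -0.91, -0.415], [-1.0, 0.0, -0.0]] q [ 0.12  0.2   1.91 -0.    1.03  1.26]
```

View pics/a2.png

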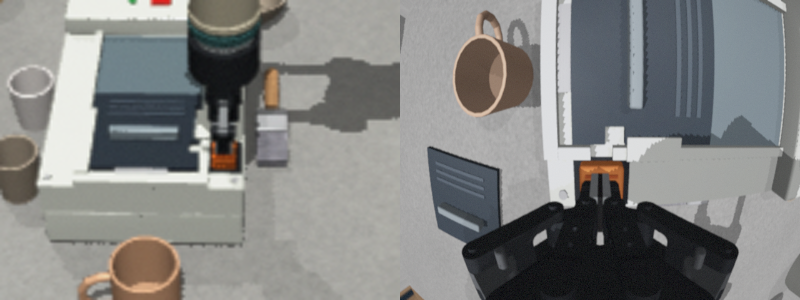

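The cover has sprung towards the hump: its rib moved from row 136 to 130 in the left view, and a gap opened behind it at (565,80) in the wrist view. Contact force was 4.6 N at about 7 mm in. Next I lift and go behind the rib.

```bash
python3 -m creep '{"delta_pos":[[-1.2,0,0],[-2.8,0,0],[-4.2,-0.1,-1],[-4.2,-0.3,-3],[-4.2,-0.5,-5],[-4.2,-0.7,-7],[-4.2,-0.8,-8.5],[-4.2,-0.8,-9.2],[-4.2,-0.8,-9.2],[-4.2,-0.8,-9.2]],"dr":[[0,0,0],[0,0,0],[0,0,0],[0,0,0],[0,0,0],[0,0,0],[0,0,0],[0,0,0],[0,0,0],[0,0,0]]}'
cat > look.py <<'E'
from h import *
import sys
show()
d=grab('side');P=cloud(d);e=P-C; X=e@EX*1000;Y=e@EY*1000;Z=P[...,2]*1000
hsv=cv2.cvtColor(d['pixels'],cv2.COLOR_BGR2HSV)
# rib top
m=(abs(X)<45)&(Y<150)&(Y>-60)&(Z>125)&(Z<136)
if m.sum(): print('rib top n',m.sum(),'x',np.percentile(X[m],[2,98]).round(1),'y',np.percentile(Y[m],[5,50,95]).round(1),'z',np.median(Z[m]).round(1))
m=(abs(X)<55)&(Y<150)&(Y>-20)&(Z>113)&(Z<120)
if m.sum(): print('cover top y',np.percentile(Y[m],[2,98]).round(1),'z',np.median(Z[m]).round(1))
m=(abs(X+92)<12)&(abs(Y-125)<15)&(hsv[...,1]>150)
print('tab z',np.median(Z[m]).round(1) if m.sum() else None,m.sum())
c=d['pixels'][170:290,240:400]
w=grab('wrist')['pixels']
cv2.imwrite('pics/'+sys.argv[1],np.hstack([cv2.resize(c,(400,300),interpolation=cv2.INTER_CUBIC),cv2.resize(w,(400,300))]))
E
python3 look.py a3.png
```

```text
clock: 4.3
position: [0.5239, 0.1674, 0.1644]
ee_rot: [-0.15, -0.69, -0.15, 0.692]
contact_force: [-0.3, 1.1, 0.1]
width: 0.0004
t 4.3 ext mm [ -0.8 133.6 164.4] F [-0.3  1.1  0.1] w 0.0004 R [[-0.001, 0.415, -0.91], [-0.0, -0.91, -0.415], [-1.0, -0.0, 0.001]] q [ 0.18  0.29  1.66 -0.    1.19  1.33]
rib top n 73 x [-38.5  37.4] y [ 98.4 104.8 109.2] z 129.5
cover top y [ 32.1 148.5] z 116.7
tab z 125.9 67
```

View pics/a3.png

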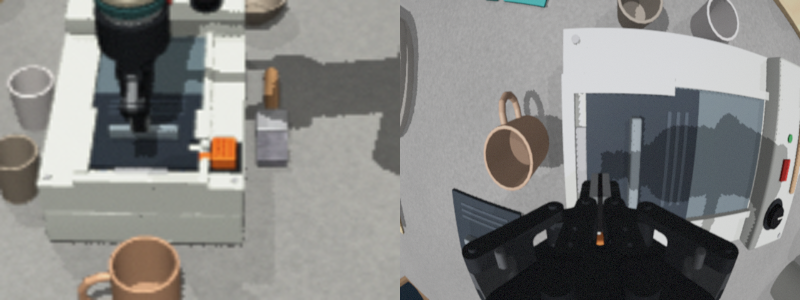

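The rib's +y face is at about y 107 and the cover's rear edge at 148.5. In the wrist view the fingers at (602,185) stand behind the rib at (636,160). I lower them and start the push.

```bash
python3 -m creep '{"delta_pos":[[1.2,0,-0.1],[2.6,0,-0.1],[3.6,0,-0.1],[4.1,0,-0.1],[4.1,0.5,-0.1],[4.1,1,-0.1],[4.1,1.5,-0.1],[4.1,2,-0.1],[4.1,2.5,-0.1],[4.1,3,-0.1]],"dr":[[0,0,0],[0,0,0],[0,0,0],[0,0,0],[0,0,0],[0,0,0],[0,0,0],[0,0,0],[0,0,0],[0,0,0]]}'
python3 look.py a4.png
```

```text
clock: 5.4
position: [0.5384, 0.1409, 0.1242]
ee_rot: [0.15, 0.691, 0.15, -0.691]
contact_force: [-1.6, 3.2, 1.3]
width: 0.0002
t 5.4 ext mm [  1.4 103.5 124.2] F [-1.6  3.2  1.3] w 0.0002 R [[0.001, 0.415, -0.91], [0.001, -0.91, -0.415], [-1.0, -0.001, -0.001]] q [0.13 0.33 1.71 0.   1.1  1.27]
rib top n 78 x [-39.3  38.7] y [ 85.8  93.5 117.2] z 130.0
cover top y [ 20.9 138.3] z 116.6
tab z 125.3 67
```

View pics/a4.png

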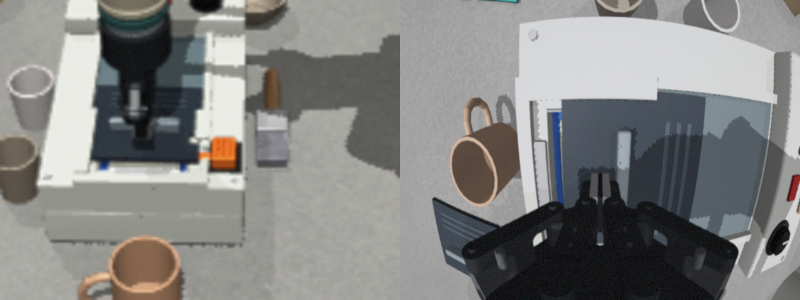

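The cover is sliding: a strip of the blue filter frame shows behind it at (557,160), and the push force is about 3.5 N. I continue.

```bash
python3 -m creep '{"delta_pos":[[0,0.6,0.1],[0,1.2,0.1],[0,1.8,0.1],[0,2.4,0.1],[0,3,0.1],[0,3.6,0.1],[0,4.2,0.1],[0,4.8,0.1],[0,5.4,0.1],[0,6,0.1]],"dr":[[0,0,0],[0,0,0],[0,0,0],[0,0,0],[0,0,0],[0,0,0],[0,0,0],[0,0,0],[0,0,0],[0,0,0]]}'
python3 look.py a5.png
```

```text
clock: 6.5
position: [0.5622, 0.0851, 0.1237]
ee_rot: [-0.15, -0.691, -0.15, 0.691]
contact_force: [-1.2, 1.6, 1.0]
width: 0.0003
t 6.5 ext mm [  0.   42.9 123.7] F [-1.2  1.6  1. ] w 0.0003 R [[-0.0, 0.415, -0.91], [-0.0, -0.91, -0.415], [-1.0, 0.0, 0.0]] q [ 0.03  0.35  1.68 -0.    1.11  1.17]
rib top n 59 x [-39.1  35.6] y [26.3 31.9 55.4] z 128.7
cover top y [-16.9  78.7] z 115.7
tab z 128.7 68
```

View pics/a5.png

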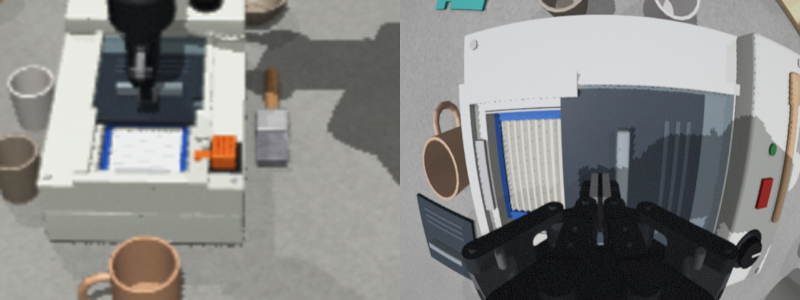

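The tab has snapped up and the cover is about two thirds clear, with its rear edge at about y 77. The white filter shows at (533,165). I push a last 3.4 cm, slowing towards the end.

```bash
python3 -m creep '{"delta_pos":[[0,0.5,0],[0,1.0,0],[0,1.5,0],[0,2,0],[0,2.4,0],[0,2.7,0],[0,3,0],[0,3.2,0],[0,3.4,0],[0,3.4,0]],"dr":[[0,0,0],[0,0,0],[0,0,0],[0,0,0],[0,0,0],[0,0,0],[0,0,0],[0,0,0],[0,0,0],[0,0,0]]}'
python3 look.py a6.png
```

```text
clock: 7.6
position: [0.5763, 0.0544, 0.1238]
ee_rot: [0.15, 0.691, 0.15, -0.691]
contact_force: [0.4, -0.1, 0.1]
width: 0.0001
t 7.6 ext mm [1.000e-01 9.100e+00 1.238e+02] F [ 0.4 -0.1  0.1] w 0.0001 R [[0.0, 0.415, -0.91], [-0.0, -0.91, -0.415], [-1.0, 0.0, -0.0]] q [-0.03  0.36  1.66 -0.    1.12  1.12]
rib top n 70 x [-40.6  36. ] y [-10.1  -1.9  22.6] z 129.1
cover top y [-14.2  44.6] z 115.7
tab z 128.5 67
```

The rear edge is at about y 45, against the 58 needed. I back off the rib slightly, lift, and check.

```bash
python3 -m creep '{"delta_pos":[[0,-0.4,0],[0,-0.6,0],[-1.5,-0.6,0],[-4,-0.6,0],[-7,-0.6,0],[-10,-0.6,1],[-12,-0.6,4],[-13,-0.6,7],[-13,-0.6,9],[-13,-0.6,9]],"dr":[[0,0,0],[0,0,0],[0,0,0],[0,0,0],[0,0,0],[0,0,0],[0,0,0],[0,0,0],[0,0,0],[0,0,0]]}'
python3 -m creep '{"delta_pos":[[0,0,0],[0,0,0],[0,0,0]],"dr":[[0,0,0],[0,0,0],[0,0,0]]}'
python3 look.py a7.png
python3 - <<'E'
from h import *
P=cloud(grab('side'));e=P-C;X=e@EX*1000;Y=e@EY*1000;Z=P[...,2]*1000
for a in(-45,0,45):
    m=(abs(X-a)<8)&(Z>113)&(Z<120)&(Y<140)&(Y>-80);print(a,np.percentile(Y[m],[1,99]).round(1),Z[m].mean().round(1))
P=cloud(grab('top'));e=P-C;X=e@EX*1000;Y=e@EY*1000;Z=P[...,2]*1000
for a in(-45,0,45):
    m=(abs(X-a)<8)&(Z>113)&(Z<120)&(Y<140)&(Y>-80);
    if m.sum():print('top',a,np.percentile(Y[m],[1,99]).round(1),Z[m].mean().round(1))
E
```

```text
clock: 8.7
position: [0.4895, 0.0225, 0.2546]
ee_rot: [-0.15, -0.691, -0.15, 0.691]
contact_force: [0.1, 0.6, -0.8]
width: 0.0003
clock: 9.0
position: [0.4926, 0.0232, 0.2534]
ee_rot: [-0.15, -0.691, -0.15, 0.691]
contact_force: [0.8, -0.7, 0.8]
width: -0.0002
t 9.0 ext mm [-89.1  15.4 253.4] F [ 0.8 -0.7  0.8] w -0.0002 R [[-0.0, 0.415, -0.91], [0.0, -0.91, -0.415], [-1.0, -0.0, 0.0]] q [-0.09  0.14  1.63  0.    1.37  1.05]
rib top n 83 x [-38.7  37.2] y [-9.7 -3.2  2.1] z 128.8
cover top y [-14.9  46.3] z 115.5
tab z 128.8 67
-45 [-76.9  41.9] 115.8
0 [-76.   45.9] 115.9
45 [-75.6  42.9] 115.7
top -45 [51.2 51.2] 113.3
```

View pics/a7.png

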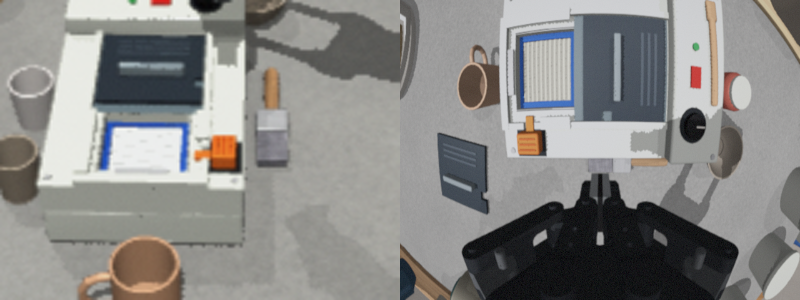

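The opening is fully uncovered, with the whole blue frame visible at (548,70). The cover lies square and flat with its rear edge at y ≈ 42–46 mm. The tab is up, the arm is clear, and the bystanders look unmoved.

```bash
python3 -c "
from rig import manip
print(manip.sign_off())"
```

```text
the job is handed in; nothing more can be done
None
```

The filter opening is uncovered and the job is handed in; the hand-in gives no verdict.

- **Tab:** I pressed the orange tab about 7 mm with the shut fingertips, at 4.6 N. The cover sprang loose by about 9 mm.
- **Push:** I pushed on the rib's +y face until the cover had moved about 113 mm from its seat. The push force was about 4 N or less. I then lifted the arm clear, at about 9 s on the clock.

**Last checks, from the side camera:**

| Check | Reading | Required |
|---|---|---|
| Cover's rear edge | y ≈ 42–46 mm across its width | below 58 mm |
| Cover's top face | z ≈ 116 mm, level across to within 0.2 mm | about 117 mm if flat on the deck |
| Tab top | z ≈ 129 mm, so up | within 2 mm of 130 mm |
| Force on the arm | about 1 N, which is noise | touching nothing |

The pots, jar and tools look unmoved by eye; I did not measure them. The top-camera cross-check failed: it gave only a few stray points (rear edge at about 51 mm), probably because the arm was in its view. The result therefore rests on the side depth and the side and wrist pictures.

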